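# Load the washed vial rack, wells up, into the autosampler tray

## Task

Pull the autosampler's tray all the way out by its red tab, take the blue vial rack from the drying stand and set it gently in the tray's black-floored pocket with its wells facing up, lying flat on the pocket floor. Let go of it, then push the tray all the way in. Leave the white rack and everything else where it is.

Things in the scene. Friction and masses are not known exactly. Their poses are not given: they have to be found in the camera images.
- blue_rack: Loose blue plastic vial rack, 110 (its x) x 54 (y) x 40 mm (z), 0.2 kg. The face at +z is open with 2 x 5 square wells, the back face is closed. Origin: centre of the closed underside. Starts in either bay of the stand on one 54 mm end, underside leaning on the back plate: x steep, wells facing the stand's front, 40 degrees above level. It may lie either way round in the pocket.
- white_rack: A white rack of the same size and shape, in the other bay; stays there. Axes as for the blue rack.
- stand: Fixed steel drying stand, foot 150 x 280 x 6 mm, origin under the foot's middle, x to its back, z up. Two bays at y = +75 and -75 mm, each a back plate 70 mm wide, 110 long, reclined 40 degrees from vertical, and a 40 mm ledge square to it; they meet at x = -40, z = 40 mm. A cross bar behind the plates reaches 116 mm high.
- sampler: Fixed white autosampler. Origin on the table under the middle of its front face, x to its back, z up. Front part 130 mm deep, 280 wide, 82 high: two cheeks and between them a 170 mm wide bay under a clear roof (underside 74 mm high) into which the tray slides; behind it a tower 110 mm deep and 170 mm high.
- tray (a joint): How far the aluminium tray stands out of the sampler, m: 0 fully in, 0.12 fully out; slides towards the sampler's -x, stiff (about 2 N), stays where left.
- pocket (a point): Moves with the tray. Centre of the floor of the rectangular pocket, 26 mm above the table; x as the sampler's x, z up. The pocket is 62 mm along x and 118 mm along y, with 5 mm thick walls 12 mm high, so the rack's length lies along y. With the tray fully in it lies 50 mm behind the sampler's front face.
- tab (a point): Moves with the tray. Centre of the top of the red upright pull tab at the tray's front: 12 mm thick (x), 40 mm wide (y), 34 mm high, standing on the tray's flat plate; its top is 60 mm above the table. It stands 84 mm in front of the pocket's centre.
- beaker: Glass beaker, 64 mm across, 80 mm high, origin under its centre; bystander.
- wash_bottle: White bottle with red cap, 60 mm across, 170 mm high, origin under its centre; bystander.
- amber_bottle: Amber bottle with black cap, 68 mm across, 140 mm high, origin under its centre; bystander.
- wrench: Steel wrench lying flat, 160 mm long along its x; bystander.
- keypad: Grey hand keypad lying flat, 150 x 75 x 24 mm, origin under its centre; bystander.
- vial_block: White block holding amber vials, 100 x 160 x 70 mm, origin under its centre; bystander.
- dish: White ceramic dish, 120 mm across, 30 mm high, origin under its centre; bystander.
Mind the look-alikes: they are no part of the job. Leave any purple or yellow look-alike of the blue_rack alone.

How it is judged:
On the way, in this order (a step that is already met when the one before it is completed fails the run):
1. the tray is pulled all the way out (over 105 of its 120 mm) (value of joint tray above 0.105 m), for 0.1 s.
2. the blue rack lies flat in the pocket, wells up, let go of, with the tray still out (over 90 mm) (x of blue_rack in the frame of pocket between -0.008 and 0.008 m and y of blue_rack in the frame of pocket between -0.008 and 0.008 m and z of blue_rack in the frame of pocket between -0.003 and 0.004 m and angle between blue_rack's own z axis and vertical below 0.07 rad and value of joint tray above 0.09 m and contact force between blue_rack and the fingers below 0.2 N), for 0.2 s.
At the end, for the whole second after the job is handed in: The tray is fully in (within 5 mm); the blue rack lies at rest in its pocket, wells up and level (within 0.07 rad), its underside on the pocket floor (within 4 mm) and centred within 8 mm; the white rack is within 20 mm and every other loose thing within 30 mm of where it started (x of blue_rack in the frame of pocket between -0.008 and 0.008 m and y of blue_rack in the frame of pocket between -0.008 and 0.008 m and z of blue_rack in the frame of pocket between -0.003 and 0.004 m and angle between blue_rack's own z axis and vertical below 0.07 rad and value of joint tray below 0.005 m and linear speed of blue_rack below 0.02 m/s and angular speed of blue_rack below 0.1 rad/s and distance of white_rack from where it was at the start of the episode below 0.02 m and distance of each of beaker, wash_bottle, amber_bottle, wrench, keypad, vial_block, dish from where it was at the start of the episode below 0.03 m); the robot touches nothing.
It fails at once if the white rack is moved by more than 20 mm (distance of white_rack from where it was at the start of the episode above 0.02 m).
It fails at once if another bystander is moved by more than 30 mm (distance of any of beaker, wash_bottle, amber_bottle, wrench, keypad, vial_block, dish from where it was at the start of the episode above 0.03 m).
It fails at once if the blue rack is rammed into the tray or the sampler (over 60 N) (contact force between blue_rack and sampler above 60 N).
It fails at once if the blue rack is dropped (out of the fingers it falls faster than 0.65 m/s, a fall of over 20 mm) (linear speed of blue_rack above 0.65 m/s and contact force between blue_rack and the fingers below 0.1 N).
It also fails if it takes over 72 s, if anything falls off the work surface, if the arm or the gripper's body presses on something with over 40 N, if the wrist force passes 120 N, or if a joint passes its speed limit or range.

## Robot

A 6-joint arm with a two-finger parallel gripper is mounted at the origin on the work surface. World frame = base frame: x ahead of the robot, y to its left, z up, the work surface at z = 0. Lengths are in m, angles in rad, forces in N, time in s.
With the tool pointing down it reaches from about 0.35 to 0.975 m from the base axis. Payload 4.9 kg.
Tool frame: the origin (TCP) lies midway between the tips of the shut fingers; the grasp point (between the pads) lies 19 mm behind it; z points along the fingers, y is the direction in which the jaws open and shut (so a half turn about z gives the same grasp; the last joint's range is limited). The gripper opens to 85 mm and grips with 20 to 120 N. Pads are 22 mm wide; open, the fingers measure 114 mm over their backs; the gripper's body (76 mm by 85 mm) begins 54 mm behind the grasp point. The pads swing forward as they close: fully open they stand 13 mm farther back than shut.
Start: joints at [1.024, 0.053, 1.613, -0, 1.476, -0.119], TCP at [0.259, 0.569, 0.231] pointing down, gripper open.
Joint ranges: [-3.01, 3.01], [-1.01, 2.22], [0.06, 2.58], [-1.02, 4.17], [0.09, 2.62], [-3.14, 3.14]. Speed limits (rad/s): [2.57, 2.57, 3.14, 3.14, 3.14, 3.14].

## Interface

Orientations are given as a unit quaternion [w, x, y, z].
In Python, from plant import state, grab_frame, camera_params, job_done, boxes_of gives the robot as it stands.
- The arm moves only by the tool step_arm, never from a script. Its argument "steps" is a list of rows, each a list of 4 numbers: the shift along the tool's x, y, z in mm, then the turn about the tool's z in degrees. A call has 1 to 8 rows; each row shifts and turns the pose as measured when the row begins, along the tool's axes as they then stand; what a row does not reach is not made up. A row lasts 1/10 s, in which the tool goes at most 50 mm and 8.59 degrees, less where a joint would pass 70% of its speed; a pose out of reach is approached as far as the arm can. A call is refused whole if a number of a shift passes 50 or a number of a turn 8.59, either way. A call with a gripper value outside its range is refused whole. "claw" is the opening in per cent of the stroke, from 0 (shut) to 100 (fully open), set as the call begins (left out, the last holds). The fingers move at their own pace and stop on an object; the grip force is fixed at half the most. Time passes only in rows, so rows that do not move let the fingers close. It gives the time, the measured TCP pose, the force and the opening at its end, in the units of the state.
- state(): the state, without advancing time (a new reading comes with each control period).
- grab_frame(name): name is "scene" or "top" or "wrist"; returns (picture, depth): 400x640x3 uint8, red, green, blue; 400x640 float32, m along the optical axis (not along the pixel's ray), 0 where there is no reading.
- camera_params(name): a dict with "mtx" (3x3 intrinsics, pixels), "k1" (the pictures are not rectified: a ray, as slopes to the right and down, at radius r is drawn at 1 + k1 r^2 times it, then the intrinsics apply), "extrinsics" (4x4, takes a point from camera to world coordinates); the wrist camera has in their place "T_tool_cam" (4x4, takes a point from camera to tool coordinates, whose origin is the TCP and whose axes are the flange's). Camera axes: x right, y down, z forward; pixel columns grow to the right and rows downward; lengths in m; the calibration is good to about 2 mm. A picture is of the moment at which its call begins: read the wrist's pose just before it. camera_params takes no time and is no camera call.
- job_done(): hands the job in, once; it reports no verdict.
Trained networks look in the newest picture that a camera, given by its name, has taken for a name from the list of things; names that differ only in an ending like _2 or _b are one class to them, and where a whole thing is asked for, a point or a joint stands for the part that bears it (a point fixed in the world has none). Each returns a list of dicts, best first, with "p" (0 to 1); they miss things now and then, are a little off and sometimes report something else, mostly with a low value. They report only what shows in the picture. A call takes as long as a camera call. They do not tell look-alikes from the thing itself.
- boxes_of(camera, label): "box" ([left, top, width, height] in pixels, round what is visible of it).
The state is a dict: "time": time; "joint_pos": joint angles; "joint_vel": joint speeds; "joint_efforts": joint torques, N m; "tool_pos": TCP position; "tool_rot": TCP orientation; "contact_force": force on the tool from outside, world axes, zero at the start; "ft_torque": the same for the moment, N m; "gripper_width": opening from 0.0 (shut) to 1.0 (fully open).
Only numpy, scipy, OpenCV 4.12 (cv2) and the standard library are available. Lean on these libraries where they do the work, as an engineer would, in place of code of your own. Each camera call takes 0.05 s, during which the arm holds its last target. There are 200 camera calls.

## Working session

There is one attempt and no reset: what is moved stays moved. The work goes in short steps, Python scripts to look and compute and a tool call to move; the robot and the scene stay as the last step left them, time stands still between calls to the robot, and variables do not carry over. Pictures are saved under pics/ and viewed, about 8 in all and at most 12, crops included, and the job is handed in when it is done.

Besides the shell and the picture viewer there is one more tool, called after "Call:" as name(argument=value, ...) on one line, values as JSON. step_arm: Moves the arm, as the interface text tells. Its arguments: {"type":"object","properties":{"steps":{"type":"array"},"claw":{"type":"number"}},"required":["steps"]}

```bash
ls; mkdir -p pics
cat > h.py <<'E'
import numpy as np, cv2
from scipy.spatial.transform import Rotation as R
from plant import *
def T_tool():
    s=state(); T=np.eye(4); q=s["tool_rot"]; T[:3,:3]=R.from_quat([q[1],q[2],q[3],q[0]]).as_matrix(); T[:3,3]=s["tool_pos"]; return T
def look(n):
    Tt=T_tool(); im,d=grab_frame(n); c=camera_params(n)
    E=Tt@np.array(c["T_tool_cam"]) if n=="wrist" else np.array(c["extrinsics"])
    K=np.array(c["mtx"]);k=c["k1"]
    v,u=np.mgrid[0:400,0:640].astype(np.float32)
    p=cv2.undistortPoints(np.stack([u.ravel(),v.ravel()],1)[:,None],K,np.array([k,0,0,0,0.])).reshape(400,640,2)
    P=np.dstack([p*d[...,None],d]); W=P@E[:3,:3].T+E[:3,3]; W[d==0]=np.nan
    return im,d,W
def save(n,im,s=1): cv2.imwrite("pics/"+n+".png",cv2.resize(im[...,::-1],None,fx=s,fy=s))
E
python3 - <<'E'
from h import *
for n in("scene","top"):
    im,d,W=look(n); save(n,im,1.25); np.savez(n,im=im,W=W)
    for l in("blue_rack","white_rack","stand","sampler","tab","beaker","wash_bottle","amber_bottle","vial_block","keypad","wrench","dish"):
        b=boxes_of(n,l)
        print(n,l,[(np.round(x["p"],2),np.round(x["box"]).astype(int).tolist(), np.round(W[int(x["box"][1]+x["box"][3]/2),int(x["box"][0]+x["box"][2]/2)],3).tolist()) for x in b[:3]])
print(state())
E
```

```text
pics
scene blue_rack [(np.float64(0.81), [228, 155, 34, 19], [0.614, -0.308, 0.128]), (np.float64(0.67), [273, 222, 33, 24], [0.66, -0.007, 0.029]), (np.float64(0.66), [200, 201, 32, 29], [0.802, -0.267, 0.016])]
scene white_rack [(np.float64(0.72), [260, 173, 26, 21], [0.6, -0.153, 0.14])]
scene stand [(np.float64(0.75), [222, 172, 72, 52], [0.632, -0.23, 0.008]), (np.float64(0.51), [394, 220, 41, 22], [0.318, 0.304, 0.028])]
scene sampler [(np.float64(0.56), [256, 242, 114, 111], [0.807, 0.269, 0.173])]
scene tab [(np.float64(0.66), [331, 246, 42, 38], [0.589, 0.236, 0.029])]
scene beaker [(np.float64(0.77), [322, 184, 18, 26], [0.461, 0.007, 0.078]), (np.float64(0.47), [255, 240, 117, 111], [0.802, 0.264, 0.17])]
scene wash_bottle [(np.float64(0.7), [251, 106, 15, 39], [0.424, -0.459, 0.105]), (np.float64(0.35), [329, 245, 45, 38], [0.589, 0.236, 0.029])]
scene amber_bottle [(np.float64(0.69), [421, 257, 26, 31], [0.447, 0.46, 0.099]), (np.float64(0.35), [230, 154, 28, 18], [0.612, -0.308, 0.138])]
scene vial_block [(np.float64(0.63), [400, 290, 56, 57], [0.574, 0.533, 0.072]), (n
[... 1518 characters left out ...]
1])]
{'time': 1.3, 'joint_pos': array([ 1.02403476e+00,  5.27041733e-02,  1.61291001e+00, -9.34523082e-06,
        1.47601083e+00, -1.18975745e-01]), 'joint_vel': array([-0.00078027, -0.00081961,  0.00091647,  0.00111714, -0.00024423,
       -0.00081447]), 'joint_efforts': array([-1.03071925e-03, -3.93665636e+01, -3.70459557e+01, -6.43926273e-05,
        4.21591312e-04, -2.96917869e-05]), 'tool_pos': array([0.25926011, 0.56866173, 0.231295  ]), 'tool_rot': array([-8.90933166e-07,  2.12265266e-01,  9.77212084e-01, -1.68127597e-05]), 'contact_force': array([-0.64209667,  0.34832118,  0.31376124]), 'ft_torque': array([ 0.02271901, -0.00546319, -0.00859831]), 'gripper_width': 0.9980026984015214}
```

Run:
```python
from h import *
a=np.load("scene.npz");b=np.load("top.npz")
A=cv2.resize(a["im"][100:360,190:470],None,fx=2.0,fy=2.0,interpolation=cv2.INTER_CUBIC)
B=cv2.resize(b["im"][85:285,150:490],None,fx=2.3,fy=2.3,interpolation=cv2.INTER_CUBIC)
save("s1",A);save("t1",B)
```

```text
(no output)
```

View pics/s1.png

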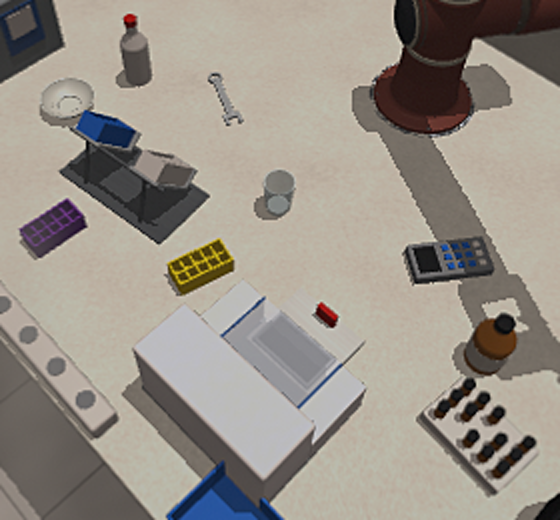

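View pics/t1.png

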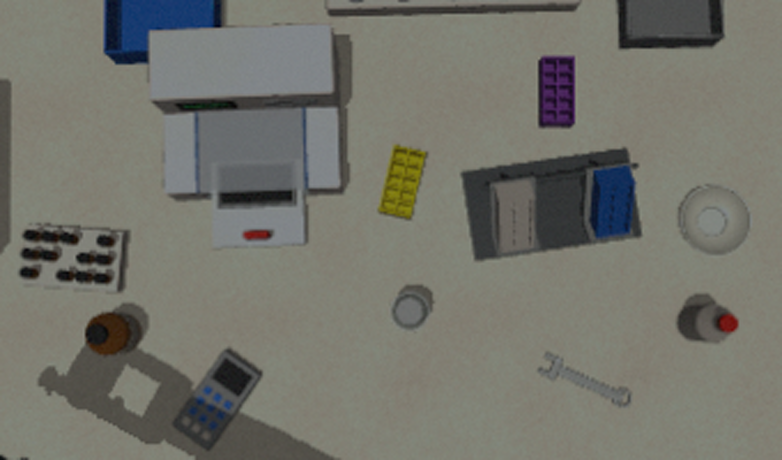

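Candidates: blue rack in the right bay (top px ~416,173), white rack (372,179), purple (394,125), yellow (327,164), and a blue bin at the far edge. The choice is the blue one in the stand. Next I fit its geometry from depth.

Run:
```python
from h import *
for n in("scene","top"):
    z=np.load(n+".npz");im=z["im"];W=z["W"];H=cv2.cvtColor(im,cv2.COLOR_RGB2HSV)
    f=np.isfinite(W[...,2])
    blue=f&(H[...,0]>100)&(H[...,0]<125)&(H[...,1]>120)&(W[...,1]<-.2)&(W[...,1]>-.42)&(W[...,0]>.5)&(W[...,0]<.8)&(W[...,2]>.02)
    P=W[blue]; print(n,"blue",len(P),P.min(0).round(3),P.max(0).round(3)); c=P.mean(0); u,s,v=np.linalg.svd(P-c); print(c.round(3),v.round(2).tolist(),(s/len(P)**.5).round(4))
    for lo in np.arange(.04,.15,.015):
        Q=P[(P[:,2]>lo)&(P[:,2]<lo+.015)]
        if len(Q)>3: print(round(lo,3),len(Q),Q.mean(0).round(3),Q.min(0).round(3),Q.max(0).round(3))
    red=f&((H[...,0]<6)|(H[...,0]>174))&(H[...,1]>150)&(W[...,1]>.1)&(W[...,1]<.35)&(W[...,0]>.4)&(W[...,0]<.7)&(W[...,2]>.015)
    P=W[red];print(n,"tab",len(P),P.mean(0).round(3),P.min(0).round(3),P.max(0).round(3), cv2.minAreaRect((P[P[:,2]>.05][:,:2]*1000).astype(np.float32)))
    # foot
    ft=f&(W[...,2]>.003)&(W[...,2]<.014)&(H[...,2]<90)&(W[...,1]<-.05)&(W[...,1]>-.42)&(W[...,0]>.45)&(W[...,0]<.78)
    print("foot",cv2.minAreaRect((W[ft][:,:2]*1000).astype(np.float32)),ft.sum())
    sm=f&(W[...,2]>.16)&(W[...,2]<.18)&(W[...,1]>.05)&(W[...,1]<.45)&(W[...,0]>.6)
    print("tower",cv2.minAreaRect((W[sm][:,:2]*1000).astype(np.float32)),sm.sum())
    sm=f&(W[...,2]>.075)&(W[...,2]<.09)&(W[...,1]>.05)&(W[...,1]<.42)&(W[...,0]>.5)&(W[...,0]<.85)
    print("front",cv2.minAreaRect((W[sm][:,:2]*1000).astype(np.float32)),sm.sum())
    sm=f&(W[...,2]>.02)&(W[...,2]<.032)&(W[...,1]>.1)&(W[...,1]<.38)&(W[...,0]>.5)&(W[...,0]<.85)
    print("plate",cv2.minAreaRect((W[sm][:,:2]*1000).astype(np.float32)),sm.sum(),np.nanmin(W[sm],0))
```

```text
scene blue 325 [ 0.554 -0.364  0.043] [ 0.658 -0.301  0.155]
[ 0.614 -0.323  0.114] [[-0.7, 0.06, -0.72], [0.16, 0.98, -0.08], [-0.7, 0.17, 0.69]] [0.0367 0.0192 0.0114]
0.055 24 [ 0.572 -0.328  0.064] [ 0.554 -0.364  0.055] [ 0.595 -0.306  0.07 ]
0.07 39 [ 0.581 -0.32   0.077] [ 0.557 -0.363  0.07 ] [ 0.612 -0.305  0.084]
0.085 40 [ 0.593 -0.319  0.094] [ 0.566 -0.363  0.085] [ 0.629 -0.302  0.1  ]
0.1 37 [ 0.608 -0.318  0.108] [ 0.582 -0.362  0.101] [ 0.658 -0.302  0.114]
0.115 58 [ 0.631 -0.32   0.124] [ 0.591 -0.359  0.115] [ 0.658 -0.301  0.129]
0.13 92 [ 0.635 -0.326  0.138] [ 0.607 -0.359  0.131] [ 0.654 -0.301  0.145]
0.145 32 [ 0.627 -0.33   0.149] [ 0.619 -0.359  0.145] [ 0.638 -0.304  0.155]
scene tab 67 [0.574 0.229 0.053] [0.567 0.208 0.028] [0.578 0.248 0.065] ((572.4864501953125, 227.80776977539062), (11.21477222442627, 39.18738555908203), 2.979435920715332)
foot ((660.3216552734375, -248.05361938476562), (236.92491149902344, 280.5556640625), 7.660069465637207) 1433
tower ((1027.237060546875, 214.7486114501953), (285.7558898925781, 543.30615234375), 85.27374267578125) 
[... 1010 characters left out ...]
 0.618 -0.354  0.145] [ 0.632 -0.303  0.154]
top tab 22 [0.57  0.227 0.059] [0.565 0.21  0.044] [0.573 0.243 0.064] ((568.6424560546875, 226.62057495117188), (32.36700439453125, 7.619506359100342), 89.5753402709961)
foot ((638.3413696289062, -203.09169006347656), (252.22088623046875, 381.3666687011719), 14.592535972595215) 1114
tower ((822.01318359375, 233.96295166015625), (112.62898254394531, 278.94537353515625), 0.7821286916732788) 2502
front ((715.4093017578125, 231.24777221679688), (160.8096160888672, 278.2830505371094), 1.4120137691497803) 2679
plate ((598.4136962890625, 232.794189453125), (90.45967864990234, 259.7500305175781), 1.0944401025772095) 798 [0.55275731 0.10368225 0.02008802]
```

```bash
cat >> h.py <<'E'
def yaw(): T=T_tool(); return np.degrees(np.arctan2(T[1,1],T[0,1]))
def plan(p,yw=None,n=None,step=42):
    T=T_tool(); y0=yaw(); dy=0 if yw is None else yw-y0
    if yw is not None: dy=(dy+180)%360-180
    d=np.array(p)-T[:3,3]
    n=n or int(max(1,np.ceil(np.linalg.norm(d)*1000/step),np.ceil(abs(dy)/8)))
    rows=[]
    for i in range(n):
        S=T[:3,:3]@R.from_rotvec([0,0,np.radians(-dy*i/n)]).as_matrix()
        rows.append(np.r_[(S.T@d*1000/n).round(1),round(-dy/n,2)].tolist())
    print("tcp",T[:3,3].round(4),"yaw",y0.round(2),"n",n)
    for i in range(0,n,8): print(rows[i:i+8])
E
python3 -c "
from h import *
plan([.555,.228,.231],0.8)"
```

```text
tcp [0.2593 0.5687 0.2313] yaw 65.49 n 11
[[-37.3, -17.0, 0.0, 5.88], [-38.9, -13.1, 0.0, 5.88], [-40.0, -9.1, 0.0, 5.88], [-40.7, -4.9, 0.0, 5.88], [-41.0, -0.7, 0.0, 5.88], [-40.9, 3.5, 0.0, 5.88], [-40.3, 7.7, 0.0, 5.88], [-39.3, 11.7, 0.0, 5.88]]
[[-37.9, 15.7, 0.0, 5.88], [-36.1, 19.5, 0.0, 5.88], [-33.9, 23.1, 0.0, 5.88]]
```

Call:
step_arm(steps=[[-37,-17,0,5.9],[-39,-13,0,5.9],[-40,-9,0,5.9],[-41,-5,0,5.9],[-41,-1,0,5.9],[-41,3.5,0,5.9],[-40,8,0,5.9],[-39,12,0,5.9]], claw=50)

```text
time: 2.1
tool_pos: [0.4757, 0.314, 0.2318]
tool_rot: [-0.0, 0.595, 0.804, 0.002]
contact_force: [0.1, 0.6, -0.3]
gripper_width: 0.496
```

Call:
step_arm(steps=[[-38,16,0,5.9],[-36,20,0,5.9],[-34,23,0,5.9],[0,0,0,0],[0,0,0,0]])

```text
time: 2.6
tool_pos: [0.5598, 0.21, 0.2323]
tool_rot: [0.0, 0.719, 0.695, 0.002]
contact_force: [-0.4, 0.9, -0.2]
gripper_width: 0.503
```

```bash
cat > tab.py <<'E'
from h import *
import sys
T=T_tool();im,d,W=look("wrist");save(sys.argv[1],im);H=cv2.cvtColor(im,cv2.COLOR_RGB2HSV)
red=np.isfinite(W[...,2])&((H[...,0]<6)|(H[...,0]>174))&(H[...,1]>130)
P=W[red];P=P[(P[:,2]>.053)&(P[:,2]<.07)];P=P[(abs(P[:,:2]-[.57,.23])<.15).all(1)];print(len(P),P.mean(0).round(4),cv2.minAreaRect((P[:,:2]*1000).astype(np.float32)))
c=P.mean(0); plan([c[0],c[1],.032],0.8)
E
python3 tab.py w1
```

```text
488 [0.5702 0.2293 0.0598] ((570.28173828125, 229.14437866210938), (11.225886344909668, 38.77165985107422), 0.9954301714897156)
tcp [0.5596 0.2102 0.2323] yaw -1.89 n 5
[[3.8, 1.8, 40.1, -0.54], [3.8, 1.9, 40.1, -0.54], [3.8, 1.9, 40.1, -0.54], [3.7, 1.9, 40.1, -0.54], [3.7, 2.0, 40.1, -0.54]]
```

View pics/w1.png

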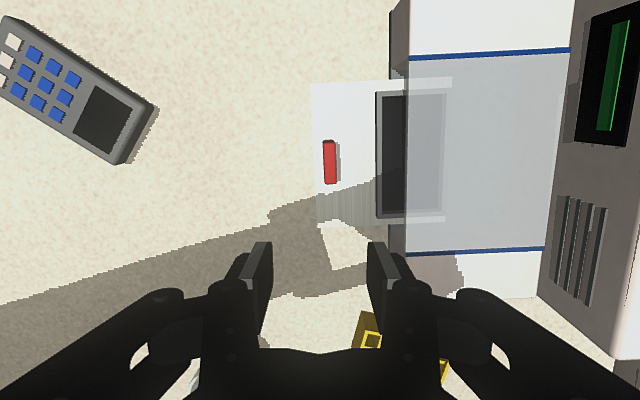

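The wrist picture shows the red tab at (330,162), measuring 11 x 39 mm with its top at 0.060, all as specified. Descending to grip it.

Call:
step_arm(steps=[[6.5,3,40,-0.6],[6.5,3,40,-0.6],[6,3,40,-0.6],[0,1,40,-0.6],[0,0,38,-0.3],[0,0,0,0]])

```text
time: 3.25
tool_pos: [0.5699, 0.2392, 0.0332]
tool_rot: [0.002, 0.696, 0.718, 0.007]
contact_force: [-2.4, 0.4, -1.2]
gripper_width: 0.5
```

```bash
python3 -c "
from h import *
plan([.5702,.2293,.032],0.8)"
```

```text
tcp [0.5699 0.2392 0.0332] yaw 1.76 n 1
[[-9.9, -0.1, 1.2, 0.96]]
```

Call:
step_arm(steps=[[-9,0,0,0.9],[0,0,0,0]])

```text
time: 3.45
tool_pos: [0.5701, 0.2317, 0.0354]
tool_rot: [0.003, 0.701, 0.713, 0.007]
contact_force: [0.6, -0.3, -0.0]
gripper_width: 0.501
```

Call:
step_arm(steps=[[0,0,0,0],[0,0,0,0],[0,0,0,0],[0,0,0,0],[0,0,0,0]], claw=0)

```text
time: 3.95
tool_pos: [0.5726, 0.2325, 0.0408]
tool_rot: [0.004, 0.701, 0.713, 0.011]
contact_force: [1.9, 0.5, -4.2]
gripper_width: 0.122
```

Call:
step_arm(steps=[[0,-15,0,0],[0,-15,0,0],[0,-15,0,0],[0,-15,0,0],[0,-15,0,0],[0,-12,0,0],[0,-10,0,0],[0,-6,0,0]])

```text
time: 4.75
tool_pos: [0.4839, 0.2313, 0.041]
tool_rot: [0.019, 0.701, 0.712, 0.029]
contact_force: [34.2, 3.2, -31.2]
gripper_width: 0.123
```

Call:
step_arm(steps=[[0,2,0,0],[0,0,0,0],[0,0,0,0],[0,0,0,0]], claw=50)

```text
time: 5.15
tool_pos: [0.488, 0.2315, 0.0435]
tool_rot: [0.021, 0.701, 0.712, 0.032]
contact_force: [0.6, -0.7, -0.1]
gripper_width: 0.503
```

Call:
step_arm(steps=[[0,0,-40,0],[0,0,-40,0],[0,0,-40,0],[0,0,-40,0],[0,0,0,0],[0,0,0,0]])

```text
time: 5.75
tool_pos: [0.4735, 0.2291, 0.209]
tool_rot: [0.019, 0.7, 0.713, 0.03]
contact_force: [-0.5, -0.6, -1.1]
gripper_width: 0.499
```

```bash
cat > pk.py <<'E'
from h import *
import sys
im,d,W=look(sys.argv[1]);save(sys.argv[2],im);H=cv2.cvtColor(im,cv2.COLOR_RGB2HSV);f=np.isfinite(W[...,2])
red=f&((H[...,0]<6)|(H[...,0]>174))&(H[...,1]>130)&(W[...,2]>.05)&(W[...,2]<.07)&(abs(W[...,0]-.5)<.15)&(abs(W[...,1]-.23)<.15)
P=W[red];print("tab",len(P),P.mean(0).round(4),cv2.minAreaRect((P[:,:2]*1000).astype(np.float32)))
dk=f&(H[...,2]<70)&(W[...,2]>.018)&(W[...,2]<.034)&(abs(W[...,0]-.566)<.06)&(abs(W[...,1]-.23)<.09)
P=W[dk];print("floor",len(P),P.mean(0).round(4),cv2.minAreaRect((P[:,:2]*1000).astype(np.float32)))
E
python3 pk.py wrist w2; python3 -c "
from h import *
print(state()['tool_rot'],state()['contact_force'],state()['joint_pos'].round(3))
plan([.60,-.33,.28],-82.4)"
```

```text
tab 537 [0.4834 0.2282 0.0598] ((483.61383056640625, 227.5175018310547), (10.96330738067627, 38.947349548339844), 0.7962779402732849)
floor 7270 [0.5694 0.2297 0.0264] ((565.2623901367188, 228.49270629882812), (68.2349624633789, 125.73248291015625), 0.9125160574913025)
[0.01975742 0.70048229 0.7127337  0.03073905] [-0.05117652 -0.02601429  0.13255383] [ 0.312 -0.221  1.908 -0.007  1.382  0.296]
tcp [0.474  0.2292 0.2095] yaw 0.96 n 14
[[-40.0, 8.7, -5.0, 5.95], [-38.9, 12.8, -5.0, 5.95], [-37.4, 16.7, -5.0, 5.95], [-35.4, 20.5, -5.0, 5.95], [-33.1, 24.1, -5.0, 5.95], [-30.4, 27.4, -5.0, 5.95], [-27.4, 30.4, -5.0, 5.95], [-24.1, 33.1, -5.0, 5.95]]
[[-20.6, 35.4, -5.0, 5.95], [-16.8, 37.3, -5.0, 5.95], [-12.8, 38.9, -5.0, 5.95], [-8.7, 40.0, -5.0, 5.95], [-4.5, 40.7, -5.0, 5.95], [-0.3, 40.9, -5.0, 5.95]]
```

View pics/w2.png

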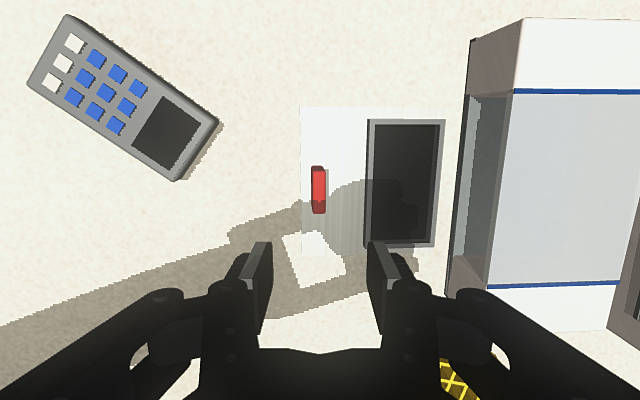

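The tray is out: the tab moved 87 mm to x=0.4835, against the stop. The pocket (dark area at 405,183) is centred near (0.567, 0.229). Moving to the stand.

Call:
step_arm(steps=[[-40,9,-8,6],[-39,13,-8,6],[-37,17,-8,6],[-35,20,-8,6],[-33,24,-8,6],[-30,27,-8,6],[-27,30,-8,6],[-24,33,-8,6]], claw=100)

```text
time: 6.6
tool_pos: [0.5363, -0.0954, 0.2587]
tool_rot: [-0.001, 0.934, 0.356, 0.026]
contact_force: [0.7, 0.7, -0.5]
gripper_width: 1.001
```

Call:
step_arm(steps=[[-21,35,-5,6],[-17,37,-5,6],[-13,39,-5,6],[-9,40,-5,6],[-5,35,-5,5],[0,20,0,0],[0,0,0,0]])

```text
time: 7.3
tool_pos: [0.571, -0.3239, 0.2657]
tool_rot: [-0.014, 0.995, 0.095, 0.016]
contact_force: [-0.4, 0.5, -0.4]
gripper_width: 0.997
```

```bash
cat > rk.py <<'E'
from h import *
import sys
from scipy.optimize import least_squares
cam=sys.argv[1:]
Ps=[]
for n in cam:
    im,d,W=look(n)
    if n=="wrist": save("w3",im)
    H=cv2.cvtColor(im,cv2.COLOR_RGB2HSV)
    m=np.isfinite(W[...,2])&(H[...,0]>100)&(H[...,0]<125)&(H[...,1]>120)&(abs(W[...,1]+.33)<.1)&(abs(W[...,0]-.6)<.1)&(W[...,2]>.03)&(W[...,2]<.2)
    P=W[m]; print(n,len(P),P.min(0).round(4),P.max(0).round(4))
    # box outer shell fit: params x,y,z of lower underside edge, yaw, tilt
    P=P[::max(1,len(P)//1500)]
    def local(p,P):
        a=p[3]; X=np.array([np.cos(a),np.sin(a),0]);Y=np.array([-np.sin(a),np.cos(a),0]);Z=np.array([0,0,1.])
        t=p[4]; rx=np.sin(t)*X+np.cos(t)*Z; rz=-np.cos(t)*X+np.sin(t)*Z
        return (P-p[:3])@np.stack([rx,Y,rz],1)
    def f(p):
        q=local(p,P); c=np.array([.055,0,.02]);h=np.array([.055,.027,.02])
        e=abs(q-c)-h
        out=np.linalg.norm(np.maximum(e,0),axis=1); ins=np.minimum(e.max(1),0)
        return out+0.25*ins
    r=least_squares(f,[.5755,-.333,.046,np.radians(7.6),np.radians(40)],loss="soft_l1",f_scale=.003)
    p=r.x; print("edge",p[:3].round(4),"yaw",np.degrees(p[3]).round(2),"recl",np.degrees(p[4]).round(2),"res",np.median(abs(r.fun)).round(4))
E
python3 rk.py top scene wrist; python3 -c "
from h import *
print(T_tool().round(3))"
```

```text
top 293 [ 0.5548 -0.3568  0.0533] [ 0.6566 -0.3007  0.1514]
edge [ 0.5855 -0.3349  0.0416] yaw 8.1 recl 40.19 res 0.0007
scene 327 [ 0.5544 -0.3633  0.0439] [ 0.6565 -0.2992  0.1548]
edge [ 0.587  -0.3349  0.0426] yaw 7.0 recl 39.17 res 0.0006
wrist 6574 [ 0.5512 -0.3661  0.0478] [ 0.6571 -0.3013  0.1515]
edge [ 0.5853 -0.3347  0.0399] yaw 6.77 recl 39.65 res 0.0007
[[ 0.981  0.193  0.03   0.571]
 [ 0.192 -0.981  0.032 -0.321]
 [ 0.036 -0.025 -0.999  0.267]
 [ 0.     0.     0.     1.   ]]
```

View pics/w3.png

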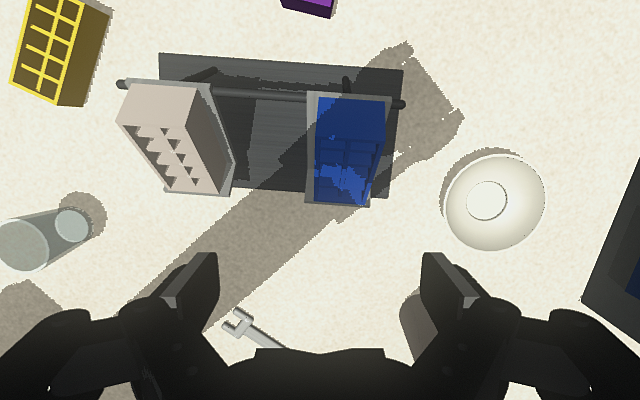

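The wrist view shows the blue rack at (347,150) with wells towards the stand's front. All three box fits agree within 2 mm: lower underside edge (0.586, -0.335, 0.041), yaw 7°, recline 40°. Next I move above the grasp point.

```bash
python3 -c "
from h import *
plan([.604,-.333,.19],-83)"
```

```text
tcp [ 0.5713 -0.3209  0.2669] yaw -78.86 n 3
[[9.0, 6.7, 25.8, 1.38], [9.2, 6.5, 25.8, 1.38], [9.3, 6.3, 25.8, 1.38]]
```

Call:
step_arm(steps=[[9,6.5,26,1.4],[9,6.5,26,1.4],[9,6.5,26,1.4],[0,0,0,0]])

```text
time: 7.85
tool_pos: [0.6053, -0.3273, 0.1889]
tool_rot: [-0.015, 0.998, 0.062, 0.017]
contact_force: [-0.7, 0.9, -1.1]
gripper_width: 0.999
```

```bash
python3 -c "
from h import *
plan([.603,-.333,.088],-83,step=20)
print(T_tool()[:3,2])"
```

```text
tcp [ 0.6053 -0.3273  0.1889] yaw -82.83 n 6
[[-1.1, 1.3, 16.8, 0.03], [-1.1, 1.3, 16.8, 0.03], [-1.1, 1.4, 16.8, 0.03], [-1.1, 1.4, 16.8, 0.03], [-1.1, 1.4, 16.8, 0.03], [-1.1, 1.4, 16.8, 0.03]]
[ 0.03215818  0.0315308  -0.99898532]
```

Call:
step_arm(steps=[[-1,3,17,0],[-1,3,17,0],[-1,2,17,0],[-1,0,17,0],[-1,0,17,0],[-1,0,15,0],[0,0,0,0]])

```text
time: 8.55
tool_pos: [0.6033, -0.3309, 0.0832]
tool_rot: [-0.014, 0.998, 0.064, 0.018]
contact_force: [-1.2, 0.9, -0.2]
gripper_width: 0.998
```

```bash
python3 -c "
from h import *
plan([.603,-.333,.088],-83,step=20)
print(T_tool()[:3,2])"
```

```text
tcp [ 0.6033 -0.3309  0.0832] yaw -82.6 n 1
[[-0.4, 1.9, -4.9, 0.4]]
[ 0.0337804   0.03056561 -0.99896177]
```

Call:
step_arm(steps=[[0,2,-5,0.4],[0,0,0,0]])

```text
time: 8.75
tool_pos: [0.6035, -0.3334, 0.0884]
tool_rot: [-0.014, 0.998, 0.061, 0.018]
contact_force: [0.4, -0.5, -0.2]
gripper_width: 0.994
```

Call:
step_arm(steps=[[0,0,0,0],[0,0,0,0],[0,0,0,0],[0,0,0,0],[0,0,0,0]], claw=0)

```text
time: 9.25
tool_pos: [0.6052, -0.3347, 0.0923]
tool_rot: [-0.012, 0.998, 0.061, 0.02]
contact_force: [-0.5, 0.0, -2.2]
gripper_width: 0.625
```

Call:
step_arm(steps=[[0,0,-8,0],[0,0,-12,0],[0,0,-20,0],[0,0,-25,0],[0,0,-30,0],[0,0,-30,0],[0,0,-20,0],[0,0,0,0]])

```text
time: 10.05
tool_pos: [0.5984, -0.3382, 0.2456]
tool_rot: [-0.013, 0.998, 0.061, 0.019]
contact_force: [0.0, -0.9, -1.6]
gripper_width: 0.621
```

```bash
python3 -c "
from h import *
im,d,W=look('wrist');save('w4',im);print(T_tool()[:3,2])
plan([.5675,.19,.26],0.9)"
```

```text
[ 0.03504338  0.02930829 -0.99895595]
tcp [ 0.598  -0.3378  0.2439] yaw -83.02 n 13
[[2.6, -40.6, -0.1, -6.46], [7.2, -40.1, -0.1, -6.46], [11.6, -39.0, -0.1, -6.46], [15.9, -37.4, -0.1, -6.46], [20.0, -35.4, -0.1, -6.46], [23.9, -32.9, -0.1, -6.46], [27.4, -30.0, -0.1, -6.46], [30.6, -26.8, -0.1, -6.46]]
[[33.5, -23.1, -0.1, -6.46], [35.9, -19.2, -0.1, -6.46], [37.8, -15.1, -0.1, -6.46], [39.2, -10.7, -0.1, -6.46], [40.2, -6.3, -0.1, -6.46]]
```

View pics/w4.png

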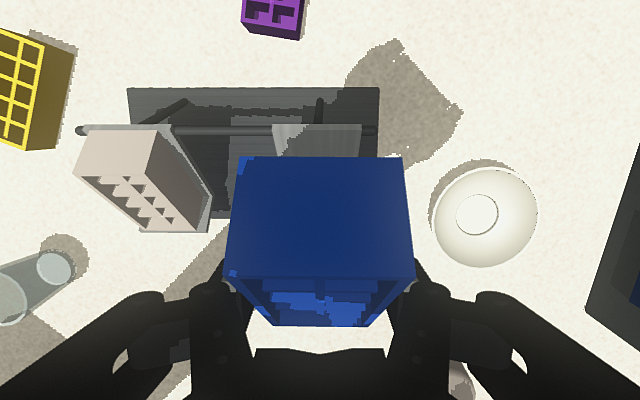

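The rack is held squarely (blue end face at 320,215), tilt unchanged. Carrying it over to the pocket.

Call:
step_arm(steps=[[3,-40,-3,-6.4],[7,-40,-3,-6.4],[12,-39,-2,-6.4],[16,-37,0,-6.4],[20,-35,0,-6.4],[24,-33,0,-6.4],[27,-30,0,-6.4],[31,-27,0,-6.4]])

```text
time: 10.9
tool_pos: [0.5699, -0.0061, 0.2464]
tool_rot: [-0.012, 0.867, 0.497, 0.016]
contact_force: [0.5, 0.0, -2.0]
gripper_width: 0.626
```

Call:
step_arm(steps=[[33,-23,0,-6.4],[36,-19,0,-6.4],[38,-15,0,-6.4],[37,-10,0,-6.4],[20,-4,0,-6.4],[0,0,0,0],[0,0,0,0]])

```text
time: 11.6
tool_pos: [0.5453, 0.1857, 0.2392]
tool_rot: [-0.014, 0.686, 0.728, 0.011]
contact_force: [-0.1, -0.9, -1.7]
gripper_width: 0.624
```

```bash
cat > fit.py <<'E'
from h import *
import sys
from scipy.optimize import least_squares
np.set_printoptions(suppress=True)
# rack in hand: full pose fit in world, all cameras; rack roughly: length dir elevated tilt, heading along +y
t0=float(sys.argv[1]); T=T_tool(); g=T[:3,3]-T[:3,2]*.019
Ps=[]
for n in sys.argv[2:]:
    im,d,W=look(n); H=cv2.cvtColor(im,cv2.COLOR_RGB2HSV)
    if n=="wrist": save("last",im)
    m=np.isfinite(W[...,2])&(H[...,0]>100)&(H[...,0]<125)&(H[...,1]>120)&(np.linalg.norm(W-g,axis=2)<.11)
    P=W[m]; print(n,len(P)); P=P[::max(1,len(P)//800)]; Ps.append(P)
P=np.vstack(Ps)
def frame(p):
    # start frame: x level along +y(world), y -> -x... then recline
    B=R.from_euler("z",90,degrees=True)
    return (R.from_rotvec(p[3:6])*B*R.from_euler("y",-t0,degrees=True)).as_matrix()
def f(p):
    q=(P-p[:3])@frame(p); e=abs(q-[0,0,.02])-[.055,.027,.02]
    return np.r_[np.linalg.norm(np.maximum(e,0),axis=1)+.25*np.minimum(e.max(1),0), 0.003*p[3:6]*1]
r=least_squares(f,np.r_[g-[0,0,.02],0,0,0],loss="soft_l1",f_scale=.003)
p=r.x;F=frame(p);print("origin",p[:3].round(4),"res",np.median(abs(r.fun)).round(4))
print("x",F[:,0].round(3),"elev",np.degrees(np.arcsin(F[2,0])).round(1),"y",F[:,1].round(3),"z",F[:,2].round(3))
low=p[:3]-.055*F[:,0];print("low end edge mid",low.round(4),"grasp local",((g-p[:3])@F).round(4))
print("tcp",T[:3,3].round(4),"toolz",T[:3,2].round(3),"yaw",yaw().round(2))
E
python3 fit.py 50 top scene wrist
```

```text
top 42
scene 406
wrist 28445
origin [0.5465 0.2012 0.2316] res 0.0004
x [-0.045  0.631  0.774] elev 50.8 y [-0.999 -0.04  -0.026] z [ 0.015 -0.775  0.632]
low end edge mid [0.549  0.1665 0.189 ] grasp local [0.0104 0.0011 0.0293]
tcp [0.5453 0.1857 0.2392] toolz [-0.004  0.035 -0.999] yaw 3.31
```

The fit shows the rack in hand at 50.8° elevation, with the low edge 50 mm below the TCP. The low end would catch the pocket wall at that angle. I'll first lay the rack flat on free table at about (0.42, -0.15), pivoting it about its lower edge, then regrip it level.

Run:
```python
from h import *
for n in ("top",):
    im,d,W=look(n)
    m=(W[...,2]>.008)&(W[...,0]>.32)&(W[...,0]<.52)&(W[...,1]>-.27)&(W[...,1]<-.03)&(W[...,2]<.15)
    print("obstacle pts",m.sum(), W[m].min(0).round(3) if m.any() else '', W[m].max(0).round(3) if m.any() else '')
plan([.42,-.18,.20])
```

```text
obstacle pts 80 [ 0.329 -0.27   0.008] [ 0.518 -0.03   0.089]
tcp [0.5462 0.1845 0.2403] yaw 3.3 n 10
[[-35.8, -14.7, 2.7, 0.0], [-35.8, -14.7, 2.7, 0.0], [-35.8, -14.7, 2.7, 0.0], [-35.8, -14.7, 2.7, 0.0], [-35.8, -14.7, 2.7, 0.0], [-35.8, -14.7, 2.7, 0.0], [-35.8, -14.7, 2.7, 0.0], [-35.8, -14.7, 2.7, 0.0]]
[[-35.8, -14.7, 2.7, 0.0], [-35.8, -14.7, 2.7, 0.0]]
```

Call:
step_arm(steps=[[-36,-15,2,0],[-36,-15,2,0],[-36,-15,2,0],[-36,-15,2,0],[-36,-15,2,0],[-36,-15,2,0],[-36,-15,2,0],[-36,-15,2,0]])

```text
time: 12.6
tool_pos: [0.4397, -0.1226, 0.2153]
tool_rot: [-0.01, 0.689, 0.724, 0.014]
contact_force: [0.5, -0.9, -2.1]
gripper_width: 0.622
```

Call:
step_arm(steps=[[-36,-11,2,0],[-20,-5,20,0],[0,0,30,0],[0,0,30,0],[0,0,30,0],[0,0,15,0],[0,0,0,0]])

```text
time: 13.3
tool_pos: [0.4235, -0.1909, 0.0862]
tool_rot: [-0.004, 0.699, 0.715, 0.014]
contact_force: [0.0, 0.2, -2.3]
gripper_width: 0.62
```

```bash
python3 fit.py 50 scene wrist
```

```text
scene 231
wrist 28388
origin [ 0.4254 -0.1747  0.0795] res 0.0004
x [-0.04   0.635  0.771] elev 50.5 y [-0.999 -0.018 -0.037] z [-0.01  -0.772  0.635]
low end edge mid [ 0.4275 -0.2096  0.0371] grasp local [0.0093 0.0015 0.0292]
tcp [ 0.4235 -0.1909  0.0862] toolz [ 0.014  0.025 -1.   ] yaw 1.35
```

Call:
step_arm(steps=[[0,0,15,0],[0,0,12,0],[0,0,6,0],[0,0,4,0],[0,0,3,0]])

```text
time: 13.9
tool_pos: [0.4305, -0.1947, 0.0545]
tool_rot: [0.005, 0.699, 0.715, 0.016]
contact_force: [1.2, -0.3, -2.4]
gripper_width: 0.622
```

Call:
step_arm(steps=[[6,0,3,0],[6,0,4,0],[6,0,4,0],[6,0,4,0]])

```text
time: 14.3
tool_pos: [0.4348, -0.1767, 0.0476]
tool_rot: [0.014, 0.698, 0.716, 0.011]
contact_force: [-4.0, -5.4, 10.3]
gripper_width: 0.624
```

```bash
python3 fit.py 45 scene wrist
```

```text
scene 241
wrist 29765
origin [ 0.4364 -0.1632  0.0388] res 0.0004
x [-0.047  0.716  0.697] elev 44.2 y [-0.998 -0.014 -0.054] z [-0.029 -0.698  0.715]
low end edge mid [ 0.439  -0.2025  0.0005] grasp local [0.0098 0.001  0.0294]
tcp [ 0.4348 -0.1767  0.0476] toolz [ 0.036 -0.003 -0.999] yaw 1.43
```

Pivoting works (50° → 44° at about 10 N). Continuing.

Call:
step_arm(steps=[[6,0,5,0],[6,0,5,0],[6,0,5,0],[6,0,6,0],[5,0,6,0],[5,0,6,0]])

```text
time: 15.0
tool_pos: [0.4443, -0.1521, 0.032]
tool_rot: [0.028, 0.696, 0.718, 0.005]
contact_force: [-5.1, -0.2, 10.5]
gripper_width: 0.624
```

```bash
python3 fit.py 25 scene wrist
```

```text
scene 254
wrist 29477
origin [ 0.4469 -0.1488  0.0211] res 0.0007
x [-0.058  0.886  0.461] elev 27.4 y [-0.995 -0.014 -0.099] z [-0.081 -0.464  0.882]
low end edge mid [ 0.4501 -0.1976 -0.0043] grasp local [0.0116 0.0006 0.0279]
tcp [ 0.4443 -0.1521  0.032 ] toolz [ 0.048 -0.031 -0.998] yaw 1.83
```

Call:
step_arm(steps=[[4,-1,6,0],[4,-1,6,0],[3,-1,6,0],[3,-1,6,0],[2,0,6,0]])

```text
time: 15.6
tool_pos: [0.4481, -0.1388, 0.0122]
tool_rot: [0.035, 0.695, 0.718, 0.005]
contact_force: [-4.6, 1.9, 7.9]
gripper_width: 0.626
```

```bash
python3 fit.py 10 scene wrist
```

```text
scene 271
wrist 26765
origin [ 0.4533 -0.1495  0.0078] res 0.0012
x [-0.046  0.995  0.089] elev 5.1 y [-0.987 -0.032 -0.155] z [-0.152 -0.095  0.984]
low end edge mid [ 0.4558 -0.2042  0.0029] grasp local [0.0137 0.0022 0.0228]
tcp [ 0.4481 -0.1388  0.0122] toolz [ 0.057 -0.04  -0.998] yaw 1.99
```

Call:
step_arm(steps=[[0,0,0,0],[0,0,0,0],[0,0,0,0],[0,0,0,0],[0,0,0,0]], claw=100)

```text
time: 16.2
tool_pos: [0.4498, -0.1379, 0.0133]
tool_rot: [0.036, 0.694, 0.719, 0.007]
contact_force: [0.2, -0.7, 0.0]
gripper_width: 1.001
```

Call:
step_arm(steps=[[0,0,-30,0],[0,0,-40,0],[0,0,-40,0],[0,0,-30,0],[-30,0,0,0],[-20,0,0,0],[0,0,0,0],[0,0,0,0]])

```text
time: 17.0
tool_pos: [0.4412, -0.1825, 0.1595]
tool_rot: [0.035, 0.694, 0.719, 0.006]
contact_force: [0.3, -0.1, -0.4]
gripper_width: 0.999
```

View pics/last.png

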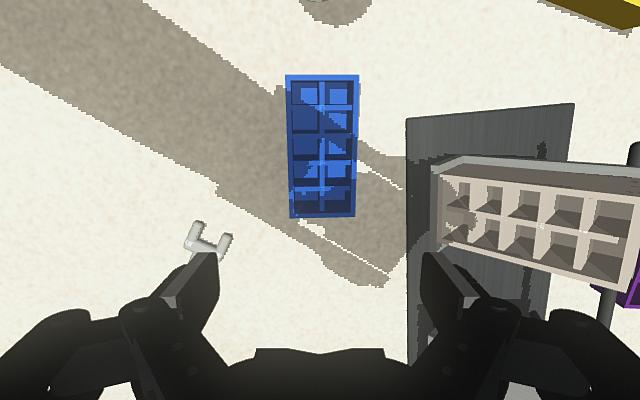

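The rack lies flat on the table, wells up (320,145), at (0.451, -0.150), heading 2.7° off y. Regripping at its middle.

```bash
python3 -c "
from h import *
plan([.4525,-.151,.075],2.7,n=3)"
```

```text
tcp [ 0.4411 -0.1818  0.159 ] yaw 2.14 n 3
[[11.3, 2.6, 27.8, -0.19], [11.3, 2.6, 27.8, -0.19], [11.3, 2.7, 27.8, -0.19]]
```

Call:
step_arm(steps=[[11,2.5,28,0],[11,2.5,28,0],[11,2.5,25,0],[0,0,0,0],[0,0,0,0]])

```text
time: 17.65
tool_pos: [0.4524, -0.1482, 0.0748]
tool_rot: [0.035, 0.692, 0.721, 0.006]
contact_force: [1.6, -1.0, 0.6]
gripper_width: 1.0
```

```bash
python3 -c "
from h import *
plan([.4525,-.151,.012],2.7,n=4)"
```

```text
tcp [ 0.4524 -0.1482  0.0748] yaw 2.35 n 4
[[-0.0, -0.9, 15.7, -0.09], [-0.0, -0.9, 15.7, -0.09], [-0.0, -0.9, 15.7, -0.09], [-0.0, -0.9, 15.7, -0.09]]
```

Call:
step_arm(steps=[[0,-1,16,0],[0,-1,16,0],[0,-1,15,-0.3],[0,-1,12,0],[0,0,0,0]])

```text
time: 18.15
tool_pos: [0.4567, -0.154, 0.0218]
tool_rot: [0.041, 0.69, 0.722, 0.007]
contact_force: [0.0, 1.0, -0.1]
gripper_width: 1.0
```

```bash
python3 -c "
from h import *
plan([.4525,-.151,.012],2.7,n=1)"
```

```text
tcp [ 0.4567 -0.154   0.0218] yaw 2.71 n 1
[[3.7, -4.7, 9.4, 0.01]]
```

Call:
step_arm(steps=[[4,-4,7,0],[0,0,0,0]])

```text
time: 18.35
tool_pos: [0.4538, -0.1511, 0.0157]
tool_rot: [0.042, 0.69, 0.722, 0.008]
contact_force: [-1.7, -0.1, -0.8]
gripper_width: 0.999
```

Call:
step_arm(steps=[[0,0,0,0],[0,0,0,0],[0,0,0,0],[0,0,0,0],[0,0,0,0]], claw=0)

```text
time: 18.85
tool_pos: [0.4551, -0.1516, 0.018]
tool_rot: [0.044, 0.69, 0.722, 0.008]
contact_force: [0.4, 0.1, -2.6]
gripper_width: 0.619
```

Call:
step_arm(steps=[[0,0,-10,0],[0,0,-25,0],[0,0,-40,0],[0,0,-40,0],[0,0,-40,0],[0,0,0,0]])

```text
time: 19.45
tool_pos: [0.4405, -0.1425, 0.1774]
tool_rot: [0.04, 0.69, 0.722, 0.007]
contact_force: [1.3, -0.6, -1.1]
gripper_width: 0.621
```

```bash
python3 fit.py 0 scene wrist;  python3 -c "
from h import *
plan([.567,.227,.20],0.9)"
```

```text
scene 370
wrist 28977
origin [ 0.4413 -0.1393  0.1595] res 0.0013
x [-0.065  0.997  0.034] elev 2.0 y [-0.997 -0.063 -0.04 ] z [-0.038 -0.037  0.999]
low end edge mid [ 0.4449 -0.1941  0.1576] grasp local [-0.001   0.0008  0.0369]
tcp [ 0.4405 -0.1425  0.1774] toolz [ 0.068 -0.045 -0.997] yaw 2.68
tcp [ 0.4378 -0.1412  0.1712] yaw 2.68 n 10
[[36.1, 14.8, -3.6, 0.18], [36.1, 14.7, -3.6, 0.18], [36.1, 14.5, -3.6, 0.18], [36.2, 14.4, -3.6, 0.18], [36.2, 14.3, -3.6, 0.18], [36.3, 14.2, -3.6, 0.18], [36.3, 14.1, -3.6, 0.18], [36.4, 14.0, -3.6, 0.18]]
[[36.4, 13.9, -3.6, 0.18], [36.5, 13.8, -3.6, 0.18]]
```

Call:
step_arm(steps=[[36,15,-4,0.2],[36,15,-4,0.2],[36,15,-4,0.2],[36,14,-4,0.2],[36,14,-4,0.2],[36,14,-4,0.2],[36,14,-4,0.2],[36,14,-4,0.2]])

```text
time: 20.35
tool_pos: [0.5341, 0.1583, 0.1754]
tool_rot: [0.023, 0.705, 0.709, -0.006]
contact_force: [0.3, 0.2, -1.5]
gripper_width: 0.616
```

Call:
step_arm(steps=[[36,14,-4,0.2],[15,5,0,0.6],[0,0,0,0.5],[0,0,0,0],[0,0,0,0]])

```text
time: 20.85
tool_pos: [0.5472, 0.2137, 0.1642]
tool_rot: [0.018, 0.711, 0.703, -0.015]
contact_force: [0.1, 0.7, -1.7]
gripper_width: 0.62
```

```bash
python3 fit.py 0 scene top wrist;  python3 -c "
from h import *
plan([.567,.227,.09],0.9)"
```

```text
scene 457
top 165
wrist 29950
origin [0.5466 0.2163 0.1482] res 0.0011
x [0.024 1.    0.012] elev 0.7 y [-0.999  0.023  0.042] z [ 0.042 -0.013  0.999]
low end edge mid [0.5453 0.1613 0.1475] grasp local [-0.0013  0.0009  0.035 ]
tcp [0.5472 0.2137 0.1642] toolz [ 0.004 -0.046 -0.999] yaw -0.68
tcp [0.5478 0.2136 0.1653] yaw -0.68 n 2
[[8.5, 9.3, 37.4, -0.79], [8.4, 9.4, 37.4, -0.79]]
```

Call:
step_arm(steps=[[4,6,20,-1.2],[4,6,20,-1.1],[3,6,20,0],[2,2,13,0],[0,0,0,0],[0,0,0,0]])

```text
time: 21.6
tool_pos: [0.5711, 0.2202, 0.094]
tool_rot: [0.02, 0.698, 0.715, -0.011]
contact_force: [-0.2, -0.3, -1.4]
gripper_width: 0.622
```

```bash
cat > pl.py <<'E'
import subprocess,sys
E
python3 fit.py 0 scene top wrist; python3 -c "
from h import *
im,d,W=look('top');H=cv2.cvtColor(im,cv2.COLOR_RGB2HSV)
plan([.568,.2266,.06],None,n=1)
im=cv2.imread('pics/last.png')
"
```

```text
scene 428
top 157
wrist 30169
origin [0.5697 0.2229 0.0773] res 0.001
x [-0.019  1.     0.01 ] elev 0.6 y [-0.999 -0.019  0.035] z [ 0.035 -0.009  0.999]
low end edge mid [0.5708 0.1679 0.0768] grasp local [-0.0015  0.0002  0.0356]
tcp [0.5711 0.2202 0.094 ] toolz [ 0.012 -0.044 -0.999] yaw 1.41
tcp [0.5715 0.2207 0.0947] yaw 1.42 n 1
[[7.5, -3.8, 34.4, 0.0]]
```

View pics/last.png

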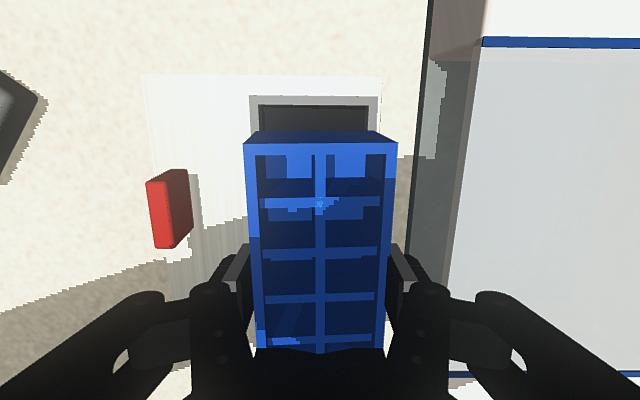

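The rack is held level above the pocket, whose far end is visible at (312,115). I'll measure the pocket walls from this same view.

```bash
python3 - <<'E'
from h import *
im,d,W=look("wrist")
Z=W[...,2]
m=(Z>.034)&(Z<.043)&(abs(W[...,0]-.567)<.06)&(W[...,1]>.2)&(W[...,1]<.31)
P=W[m]
for a,b in((.245,.255),(.255,.265),(.265,.275),(.275,.285)):
    Q=P[(P[:,1]>a)&(P[:,1]<b)]
    if len(Q)<3: continue
    L=Q[Q[:,0]<.567,0];Rr=Q[Q[:,0]>.567,0]
    print(a,len(Q),*[ (x.min().round(4),x.max().round(4)) for x in (L,Rr) if len(x)])
for x0 in(.545,.555,.565,.575,.585):
    Q=P[abs(P[:,0]-x0)<.004]; Q=Q[Q[:,1]>.27]
    if len(Q): print("x",x0,np.percentile(Q[:,1],[2,98]).round(4),len(Q))
E
python3 fit.py 0 wrist
```

```text
0.265 60 (np.float64(0.5307), np.float64(0.5359)) (np.float64(0.5978), np.float64(0.6026))
0.275 352 (np.float64(0.5307), np.float64(0.5359)) (np.float64(0.5975), np.float64(0.6027))
x 0.545 [0.2876 0.292 ] 133
x 0.555 [0.2879 0.2923] 135
x 0.565 [0.288  0.2925] 137
x 0.575 [0.2878 0.2928] 145
x 0.585 [0.2881 0.293 ] 139
wrist 30181
origin [0.5678 0.2243 0.0769] res 0.0012
x [-0.015  0.999  0.036] elev 2.1 y [-0.998 -0.017  0.059] z [ 0.059 -0.035  0.998]
low end edge mid [0.5686 0.1693 0.0749] grasp local [-0.0014 -0.0012  0.0369]
tcp [0.5714 0.2207 0.0946] toolz [ 0.014 -0.043 -0.999] yaw 1.42
```

```bash
cat > rim.py <<'E'
from h import *
T=T_tool();im,d,W=look("wrist");H=cv2.cvtColor(im,cv2.COLOR_RGB2HSV)
m=(H[...,0]>100)&(H[...,0]<125)&(H[...,1]>120)&np.isfinite(W[...,2])&(abs(W[...,0]-.57)<.06)&(abs(W[...,1]-.23)<.1)
zt=np.percentile(W[m][:,2],99); P=W[m&(W[...,2]>zt-.006)]
r=cv2.minAreaRect((P[:,:2]*1000).astype(np.float32)); print("rim z",zt.round(4),"rect",r)
for a in np.arange(.2,.29,.02):
    Q=P[abs(P[:,1]-a)<.004]
    if len(Q)>20: print(a.round(2),np.percentile(Q[:,0],[.5,99.5]).round(4),Q[:,0].mean().round(4))
print("ymax",np.percentile(P[:,1],99.8).round(4)); print(T[:3,3].round(4),T[:3,2].round(3),yaw().round(2))
E
python3 rim.py
```

```text
rim z 0.1245 rect ((564.23193359375, 242.02682495117188), (69.47611236572266, 79.62864685058594), 20.685791015625)
0.2 [0.5455 0.5489] 0.5472
0.22 [0.5445 0.5913] 0.5474
0.24 [0.5442 0.5869] 0.5537
0.26 [0.5437 0.5477] 0.5456
0.28 [0.5435 0.5751] 0.5528
ymax 0.2773
[0.5714 0.2207 0.0945] [ 0.014 -0.043 -0.999] 1.43
```

Call:
step_arm(steps=[[4,-1.5,10,0],[3,-1,10,0],[1,0,7,0],[0,0,0,0],[0,0,0,0]])

```text
time: 22.45
tool_pos: [0.5681, 0.2283, 0.064]
tool_rot: [0.02, 0.698, 0.716, -0.011]
contact_force: [0.3, -0.2, -2.0]
gripper_width: 0.616
```

```bash
python3 rim.py; python3 fit.py 0 wrist scene top
```

```text
rim z 0.1368 rect ((578.5964965820312, 245.49049377441406), (10.315692901611328, 76.36029815673828), 89.03654479980469)
0.24 [0.5514 0.6166] 0.5646
ymax 0.2505
[0.5681 0.2283 0.064 ] [ 0.012 -0.044 -0.999] 1.46
wrist 30083
scene 425
top 161
origin [0.5662 0.2313 0.0477] res 0.0011
x [-0.016  1.     0.003] elev 0.2 y [-0.997 -0.016  0.072] z [ 0.072 -0.002  0.997]
low end edge mid [0.5671 0.1764 0.0476] grasp local [-0.0022  0.0011  0.0352]
tcp [0.568  0.2283 0.0639] toolz [ 0.012 -0.044 -0.999] yaw 1.45
```

Call:
step_arm(steps=[[0,1,8,0],[0,0,6,0],[0,0,4,0],[0,0,3,0]])

```text
time: 23.05
tool_pos: [0.5717, 0.2277, 0.0446]
tool_rot: [0.021, 0.698, 0.716, -0.009]
contact_force: [-1.5, -0.6, 14.0]
gripper_width: 0.621
```

Contact at 14 N with the underside about 2 mm above the floor level, which means it is in the pocket, below the wall top. Releasing.

Call:
step_arm(steps=[[0,0,0,0],[0,0,0,0],[0,0,0,0],[0,0,0,0]], claw=90)

```text
time: 23.45
tool_pos: [0.5728, 0.2279, 0.0456]
tool_rot: [0.022, 0.698, 0.716, -0.008]
contact_force: [-0.1, -0.0, 0.1]
gripper_width: 0.901
```

Call:
step_arm(steps=[[0,0,-15,0],[0,0,-30,0],[0,0,-40,0],[0,0,-40,0],[-25,0,-20,0],[-25,0,0,0],[0,0,0,0],[0,0,0,0]])

```text
time: 24.25
tool_pos: [0.5718, 0.1839, 0.2076]
tool_rot: [0.024, 0.698, 0.716, -0.005]
contact_force: [-1.0, 0.0, 0.5]
gripper_width: 0.905
```

```bash
RAD=.24 python3 fit.py 0 wrist scene top; python3 pk.py wrist w6
```

```text
wrist 9211
scene 619
top 77
origin [0.575  0.2311 0.0292] res 0.0012
x [-0.016  1.    -0.014] elev -0.8 y [-0.999 -0.015  0.038] z [0.038 0.014 0.999]
low end edge mid [0.5759 0.1761 0.03  ] grasp local [-0.049   0.0119  0.1964]
tcp [0.5718 0.1839 0.2076] toolz [ 0.027 -0.04  -0.999] yaw 1.59
tab 649 [0.4844 0.228  0.0598] ((484.2879333496094, 227.3302764892578), (11.355649948120117, 39.3719482421875), 1.2872661352157593)
floor 517 [0.5412 0.2267 0.0274] ((565.3807373046875, 228.71322631835938), (56.81572341918945, 118.2815933227539), 0.9389823079109192)
```

View pics/w6.png

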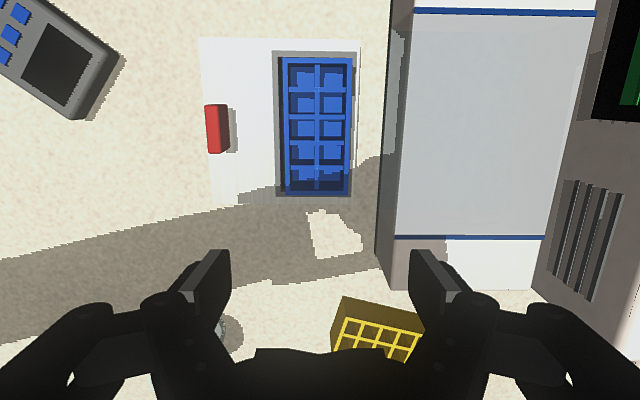

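The wrist view shows the rack in the pocket at (317,125), towards the +x wall. I'll check rim heights and margins for level.

```bash
cat > lev.py <<'E'
from h import *
import sys
xc=float(sys.argv[1]); cams=sys.argv[2:] or ["wrist"]
for n in cams:
    im,d,W=look(n);H=cv2.cvtColor(im,cv2.COLOR_RGB2HSV)
    m=(H[...,0]>100)&(H[...,0]<125)&(H[...,1]>110)&np.isfinite(W[...,2])&(abs(W[...,0]-xc)<.055)&(abs(W[...,1]-.229)<.07)&(W[...,2]>.056)&(W[...,2]<.085)
    P=W[m]; A=np.c_[P[:,:2]-[xc,.229],np.ones(len(P))]; w=np.ones(len(P),bool)
    for _ in range(6):
        c=np.linalg.lstsq(A[w],P[w,2],rcond=None)[0]; r=P[:,2]-A@c; w=abs(r)<.002
    Q=P[w]; print(n,"rim pts",w.sum(),len(P),"slopes",c[:2].round(3),"z@centre",c[2].round(4),cv2.minAreaRect((Q[:,:2]*1000).astype(np.float32)))
E
python3 lev.py .5675 wrist scene
```

```text
wrist rim pts 1707 3852 slopes [-0.033  0.069] z@centre 0.0624 ((570.1759033203125, 231.65554809570312), (53.96255111694336, 106.28315734863281), 0.4809921681880951)
scene rim pts 116 292 slopes [ 0.038 -0.001] z@centre 0.0637 ((571.9157104492188, 229.10211181640625), (56.53030776977539, 109.67743682861328), 0.9906142354011536)
```

Rim fit: centre within about 3 mm of the pocket centre, height ~0.064 (0.066 expected). The two cameras' slopes have opposite signs, so they are noise; propped on a wall would read about 0.2. The tab is still at 0.484. Now the push: shut fingers in front of the tab.

```bash
python3 -c "
from h import *
plan([.43,.229,.13],0.9)"
```

```text
tcp [0.5708 0.1843 0.2049] yaw 1.61 n 4
[[12.9, -35.3, 17.4, 0.18], [12.8, -35.3, 17.4, 0.18], [12.7, -35.4, 17.4, 0.18], [12.6, -35.4, 17.4, 0.18]]
```

Call:
step_arm(steps=[[13,-36,5,0.2],[13,-36,15,0.2],[12,-36,20,0.2],[10,-36,20,0.2],[0,0,0,0],[0,0,0,0]], claw=0)

```text
time: 25.15
tool_pos: [0.4205, 0.2285, 0.1331]
tool_rot: [0.021, 0.702, 0.712, -0.01]
contact_force: [0.1, -0.6, 1.1]
gripper_width: -0.002
```

```bash
python3 -c "
from h import *
plan([.435,.229,.04],None,n=4);print(T_tool()[:3,2])"
```

```text
tcp [0.4205 0.2285 0.1331] yaw 0.88 n 4
[[1.1, 3.3, 23.3, 0.0], [1.1, 3.3, 23.3, 0.0], [1.1, 3.3, 23.3, 0.0], [1.1, 3.3, 23.3, 0.0]]
[ 0.0168393  -0.04349441 -0.99891174]
```

Call:
step_arm(steps=[[1,3,23,0],[1,3,23,0],[1,3,23,0],[1,2,20,0],[0,0,0,0]])

```text
time: 25.65
tool_pos: [0.4424, 0.2305, 0.0474]
tool_rot: [0.024, 0.702, 0.712, -0.004]
contact_force: [-1.4, 0.2, -0.4]
gripper_width: -0.0
```

Call:
step_arm(steps=[[0,10,0,0],[0,12,0,0],[0,15,0,0],[0,15,0,0],[0,15,0,0]])

```text
time: 26.15
tool_pos: [0.5153, 0.232, 0.0538]
tool_rot: [0.023, 0.702, 0.711, -0.004]
contact_force: [-0.1, -0.3, 0.1]
gripper_width: 0.003
```

```bash
python3 pk.py wrist w7; python3 pk.py scene w7s; python3 lev.py .6 wrist; python3 -c "
from h import *
s=state();print(s['tool_pos'],s['contact_force'])"
```

```text
tab 768 [0.5295 0.2404 0.0596] ((528.5039672851562, 235.9005126953125), (11.590099334716797, 24.946456909179688), 1.6100115776062012)
floor 2356 [0.5847 0.2471 0.0297] ((591.3546752929688, 241.01046752929688), (121.53308868408203, 97.889404296875), 41.74360656738281)
tab 33 [0.5358 0.232  0.0586] ((535.8170166015625, 228.13465881347656), (10.1837158203125, 37.2375373840332), 9.820573806762695)
floor 8 [0.5827 0.2585 0.0324] ((572.1276245117188, 239.47738647460938), (112.44052124023438, 62.75530242919922), 81.57807922363281)
wrist rim pts 7720 17164 slopes [0.01  0.007] z@centre 0.0601 ((613.92041015625, 233.8134307861328), (104.84026336669922, 55.18085861206055), 89.38134765625)
[0.51603744 0.23212065 0.05440828] [0.77582036 0.44006352 0.76378823]
```

View pics/w7.png

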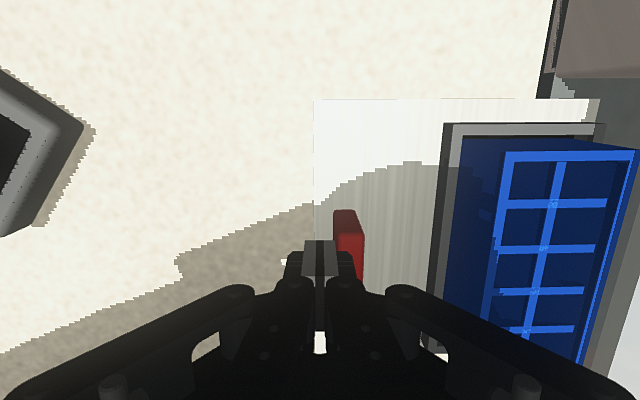

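The push works: the tab went from 0.484 to 0.530 and the rack rides in its pocket. The tool has crept up to z=0.054, so I lower it before continuing.

Call:
step_arm(steps=[[0,-5,0,0],[-2,0,14,0],[0,0,2,0],[0,15,1,0],[0,15,1,0],[0,12,1,0]])

```text
time: 26.9
tool_pos: [0.5502, 0.23, 0.0351]
tool_rot: [0.022, 0.702, 0.712, -0.005]
contact_force: [-3.4, 0.5, 2.2]
gripper_width: -0.001
```

Call:
step_arm(steps=[[0,12,1,0],[0,10,1,0],[0,8,1,0]])

```text
time: 27.2
tool_pos: [0.5829, 0.2303, 0.0323]
tool_rot: [0.022, 0.702, 0.712, -0.006]
contact_force: [-2.4, 0.1, 1.1]
gripper_width: -0.003
```

```bash
python3 pk.py wrist w8|head -1
```

```text
tab 1588 [0.6015 0.2423 0.0587] ((601.6431884765625, 239.6267852783203), (11.944647789001465, 20.221641540527344), 0.610825777053833)
```

Call:
step_arm(steps=[[0,4,0,0],[0,4,0,0],[0,3,0,0],[0,3,0,0]])

```text
time: 27.65
tool_pos: [0.5835, 0.2302, 0.0321]
tool_rot: [0.009, 0.702, 0.712, -0.022]
contact_force: [-14.1, -1.4, 11.2]
gripper_width: 0.001
```

At the hard stop (14 N, no further advance). I back off, lift clear and check.

Call:
step_arm(steps=[[0,-15,0,0],[0,-30,-5,0],[0,-20,-20,0],[0,0,-40,0],[0,0,-40,0],[0,0,-40,0],[0,0,0,0],[0,0,0,0]])

```text
time: 28.45
tool_pos: [0.5201, 0.2355, 0.1821]
tool_rot: [0.012, 0.702, 0.712, -0.02]
contact_force: [-0.1, -0.3, -0.4]
gripper_width: 0.001
```

Run:
```python
from h import *
for n in("wrist","scene","top"):
    im,d,W=look(n);H=cv2.cvtColor(im,cv2.COLOR_RGB2HSV);f=np.isfinite(W[...,2])
    red=f&((H[...,0]<6)|(H[...,0]>174))&(H[...,1]>130)&(W[...,2]>.05)&(W[...,2]<.07)&(abs(W[...,0]-.6)<.1)&(abs(W[...,1]-.23)<.1)
    P=W[red]
    if len(P): print(n,"tab",len(P),P.mean(0).round(4))
    sm=f&(W[...,2]>.074)&(W[...,2]<.09)&(abs(W[...,1]-.229)<.138)&(W[...,0]<.74)
    # front face edges on the two cheeks
    for lo,hi in((.11,.135),(.325,.35)):
        Q=W[sm&(W[...,1]>lo)&(W[...,1]<hi)]
        if len(Q)>20: print(" face x at y",lo,np.percentile(Q[:,0],1).round(4))
    if n!="wrist":
        A=im[85:285,150:490] if n=="top" else im[120:360,190:430]
        save("end_"+n,A,2.3)
    else: save("end_wrist",im)
    for l in(("white_rack","beaker","wash_bottle","amber_bottle","vial_block","keypad","wrench","dish","blue_rack") if n=="top" else ()):
        print(l,[np.round(x["box"]).astype(int).tolist() for x in boxes_of(n,l)[:3 if l=="blue_rack" else 1]])
```

```text
wrist tab 641 [0.6027 0.2298 0.0597]
 face x at y 0.11 0.6583
 face x at y 0.325 0.6355
scene tab 47 [0.6064 0.2291 0.0588]
 face x at y 0.11 -0.7317
 face x at y 0.325 0.6368
top tab 30 [0.6017 0.2293 0.0598]
 face x at y 0.11 0.6397
 face x at y 0.325 0.6352
white_rack [[365, 166, 19, 27]]
beaker [[319, 216, 15, 14]]
wash_bottle [[444, 217, 25, 15]]
amber_bottle [[186, 223, 25, 18]]
vial_block [[160, 185, 46, 27]]
keypad [[225, 261, 10, 14]]
wrench [[385, 241, 40, 20]]
dish [[446, 169, 27, 26]]
blue_rack [[386, 108, 18, 35], [315, 151, 23, 30]]
```

View pics/end_wrist.png

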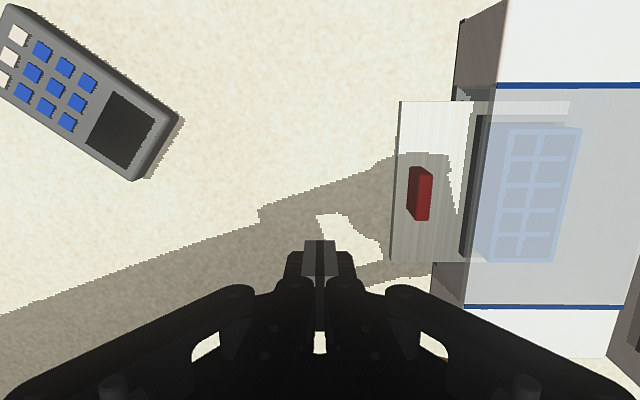

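```bash
python3 -c "
from plant import *
print(state()['time'],job_done())"
```

```text
the job is handed in; nothing more can be done
29.05 None
```

I pulled the tray out by its tab and set the blue rack in the pocket with its wells up. I then let go, pushed the tray back in and handed the job in at 29 s of the 72 s allowed. No verdict was reported.

**How the rack got in:** held as it leaned in the stand, its low end would have caught the pocket wall. I first laid it flat on free table, pivoting it about its lower edge, then regripped it level and lowered it into the pocket. I released it at about 14 N of contact.

**Last checks:**
- **Tray:** it was about 118–119 mm out when I placed the rack. It is now against the inner stop, with the tab about 33.5 mm in front of the sampler face (34 mm expected). The arm is clear and reads no contact force.
- **Rack:** before the push it was about 3–4 mm off centre towards the sampler. Its rim was at about 0.064 m, against 0.066 m expected.
- **Level:** the cameras' slopes were up to 0.07 and disagreed in sign, so I took them as noise; a rack propped on a wall would read about 0.2. I could not measure level again under the clear roof, where the last picture shows the rack in the pocket, wells up.
- **Everything else:** the top-camera boxes for the white rack and the bystanders match the start within a few pixels. The one exception is the keypad, whose final box was much smaller than at the start. The arm never came near it, and I took it to be partly hidden, though I did not check.

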